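# Empty the lint filter: unlatch, draw out, tip over the bin

## Task

Slide the orange latch on the white lint trap back off the blue filter, then draw the filter up out of its slot and hold it with its screen centred over the cream waste bin, clear above its rim and tipped so that its dark mesh side faces down into the bin (more than halfway from upright to flat). Finish while still holding the filter there, still and in the gripper alone; do not put it down, and leave the bin and the other things where they stand.

Things in the scene. Friction and masses are not known exactly. Their poses are not given: they have to be found in the camera images.
- trap: Lint trap: white box fixed to the counter, 120 mm tall; origin on the counter under the middle of the filter slot. It spans x -55 to 55, y -100 to 165 mm. x points away from the robot (yaw up to 0.45 rad either way), y along the slot to the latch, z up. A grey collar and hose stub, 96 mm thick, stands 80 mm out of its back (+x). Trap and bin stand left and right, either way round.
- slot_mouth (a point): Middle of the filter slot's mouth in the trap's top, 120 mm above the counter; axes as the trap's. The slot is 12 mm (x) by 136 mm (y) and 108 mm deep, straight down.
- filter: Blue lint filter, about 140 g, upright in the slot, axes as the trap's. Origin: middle of the screen's lower edge, 25 mm above the counter. Screen 8 (x) x 130 (y) x 95 mm (z 0 to 95); dark steel mesh on its -x side (to the robot), yellow on +x. A cap 24 x 146 x 8 mm above it (z 95 to 103) rests on the trap's top; a D-handle stands on the cap. The screen leaves the slot after rising 95 mm.
- bar (a point): Middle of the filter's handle: a round bar, 16 mm thick, along y, its axis 148 mm above the filter's origin. 88 mm of it is free between two posts (10 mm wide, at y -49 and 49 mm); 37 mm of room between bar and cap. Grip it across x at any tilt about the bar, firmly (40 N or more): the weight could turn the round bar in a slack grip. Axes as the filter's.
- screen (a point): The middle of the filter's screen (z = 47.5 mm of the filter, 100.5 mm from the bar); axes as the filter's: x points out of the yellow side, -x out of the dark mesh side.
- low_edge (a point): The middle of the screen's lower edge (the filter's origin, 148 mm from the bar).
- latch (a joint): Slide of the orange latch, m. Starts at 0 to 0.006 with its tongue over the end of the filter's cap, locking it down; grows as the latch slides along the trap's +y, away from the filter, to its stop at 0.040. The tongue clears the cap above 0.018. Slides stiffly (about 1.5 N) and stays where it is left.
- latch_fin (a point): Middle of the top edge of the latch's upright orange fin, 172 mm above the counter. Fin 14 mm thick (x), 28 mm long (y, the way it slides), 34 mm tall, above a tongue 22 mm wide. At joint 0 it is 100 mm along +y from the trap's origin. Two guide rails flank the tongue, no higher than the foot of the fin. Axes as the trap's.
- bin: Cream round waste bin, open on top, 180 mm across at the rim (150 at the foot) and 110 mm tall, wall 4 mm, 0.7 kg, loose. Origin at the centre of its underside, on the counter.
- bin_rim (a point): Centre of the bin's mouth, 110 mm above the counter.
- bleach: Bystander, leave alone: white jug with blue cap and label, 100 mm across, 240 mm tall, standing at the left side. Origin at its underside.
- softener: Bystander, leave alone: blue bottle with white cap, 76 mm across, 200 mm tall, standing at the left side. Origin at its underside.
- stainjar: Bystander, leave alone: white jar with orange lid, 80 mm across, 100 mm tall, at the back. Origin at its underside.
- powder: Bystander, leave alone: orange carton 70 x 150 x 120 mm, at the right side. Origin at its underside.
- scoop: Bystander, leave alone: small green measuring cup, 64 mm across, 50 mm tall, at the back. Origin at its underside.
- brush: Bystander, leave alone: cleaning brush lying at the back left.
Not all that is in view belongs to the job. There is more than one size of the bin; the job needs the smaller.

How it is judged (in metres and radians):
On the way, in this order (a step that is already met when the one before it is completed fails the run):
1. the latch is slid back off the filter's cap (over 18 of its 40 mm) (value of joint latch above 0.018 m), for 0.2 s.
2. the filter is drawn up out of the slot (the screen's lower edge above the trap's top) (z of low_edge in the frame of trap above 0.122 m and contact force between filter and the fingers above 1 N), for 0.1 s.
At the end, for the whole second after the job is handed in: Held still by the gripper alone, touching neither bin nor trap; screen middle within 40 mm of the bin's axis from above and over 120 mm above the counter, lower edge and bar over 115 mm; mesh side within 46 degrees of straight down; latch still back (over 16 mm) (horizontal distance between screen and bin_rim below 0.04 m and height (world z) of screen above 0.12 m and height (world z) of each of low_edge, bar above 0.115 m and angle between screen's own x axis and vertical below 0.8 rad and linear speed of filter below 0.03 m/s and angular speed of filter below 0.2 rad/s and contact force between filter and the fingers above 1 N and contact force between filter and bin below 0.2 N and contact force between filter and trap below 0.2 N and value of joint latch above 0.016 m); the arm keeps its last pose, push and grip.
It fails at once if the bin is moved more than 30 mm or tipped (distance of bin from where it was at the start of the episode above 0.03 m or angle between bin's own z axis and vertical above 0.3 rad).
It fails at once if another thing on the counter is moved more than 30 mm (distance of any of bleach, softener, stainjar, powder, scoop, brush from where it was at the start of the episode above 0.03 m).
It also fails if it takes over 53 s, if anything falls off the work surface, if the arm or the gripper's body presses on something with over 40 N, if the wrist force passes 120 N, or if a joint passes its speed limit or range.

## Robot

A 7-joint arm with a two-finger parallel gripper is mounted at the origin on the work surface. World frame = base frame: x ahead of the robot, y to its left, z up, the work surface at z = 0. Lengths are in mm, angles in rad, forces in N, time in s.
With the tool pointing down it reaches from about 425 to 825 mm from the base axis. Payload 3.6 kg.
Tool frame: the origin (TCP) lies on the centre line of the jaws, within the pads' length; the fingertips stand 17 mm ahead of it and the grasp point (between the pads) lies 2 mm behind it (robot.tips_ahead is the distance from the TCP to the fingertips, in mm); z points along the fingers, y is the line along which they close (so a half turn about z gives the same grasp; the last joint's range is limited). The gripper opens to 85 mm and grips with 20 to 120 N. Pads are 22 mm wide; open, the fingers measure 114 mm over their backs; the gripper's body (76 mm by 85 mm) begins 54 mm behind the grasp point. The pads swing forward as they close: fully open they stand 13 mm farther back than shut.
Start: joints at [1.218, 0.615, -0.013, 1.423, 0.008, 1.103, -0.04], TCP at [208.054, -615.774, 248.297] pointing down, gripper open.
Joint ranges: [-3.12, 3.12], [-0.3, 2.06], [-1.34, 1.32], [0.26, 2.42], [-1.36, 4.5], [0.01, 1.98], [-2.84, 2.84]. Speed limits (rad/s): [2.79, 2.79, 3.14, 3.14, 3.14, 3.14, 3.14].

## Interface

Orientations are given as a unit quaternion [w, x, y, z].
In Python, from station import robot gives the robot as it stands. The module is installed in compiled form; this text tells all that it offers.
- The arm moves only by the tool pendant, called after "Emit:" by a JSON object that holds its "name" and its "arguments", one argument or row to a line. Schema: {"type":"object","properties":{"motion":{"type":"array","items":{"type":"array","items":{"type":"array","items":{"type":"number"},"minItems":5,"maxItems":5},"minItems":1,"maxItems":8},"minItems":1,"maxItems":1},"force":{"type":"number"},"only":{"type":"string"},"quiet":{"type":"boolean"},"lines":{"type":"string"}},"required":["motion"],"additionalProperties":false}. motion is a list that holds a single list of rows (three levels of brackets), with 1 to 8 rows, each of 5 numbers: dx, dy, dz in mm, then a turn about the tool's z in rad, then the finger opening in mm; each row shifts and turns the commanded pose from where the row before left it, along the tool's axes as they then stand; what a row does not reach is not made up. A row lasts 1/8 s, in which the tool goes at most 62.5 mm and 0.188 rad, less where a joint would pass 70% of its speed; a pose out of reach is approached as far as the arm can. The fingers move at their own pace and stop on an object; force is the grip in N (left out, the last holds). Time passes only in rows, so rows that do not move let the fingers close. The tool returns the time, the measured TCP pose, the force, the opening and the grip force at its end. only (a regular expression) keeps the lines of the reply that match it, lines (a string "A,B") keeps lines A to B, and quiet returns only ok. Input that does not fit is refused with a message, and nothing moves.
- robot.get_state(): the state, without advancing time (a new reading comes with each control period).
- robot.snapshot(name): name is "side" or "top" or "wrist"; returns a dict with "pixels" (420x560x3 uint8, red, green, blue), "depth" (420x560 float32, mm along the optical axis (not along the pixel's ray), 0 where there is no reading), "fx", "fy", "cx", "cy" (pixels), "T" (4x4, takes a point from camera to world coordinates). Camera axes: x right, y up, looking along -z (the intrinsics and any distortion apply to the point x, -y, -z); pixel columns grow to the right and rows downward; lengths in mm; the calibration is good to about 2 mm. A picture is of the moment at which its call begins.
- robot.sign_off(): hands the job in; it is judged then, once.
The state is a dict: "time_s": time; "joint_pos": joint angles; "qvel": joint speeds; "joint_efforts": joint torques, N m; "eef_pos": TCP position; "tcp_rot": TCP orientation; "contact_force": force on the tool from outside, world axes, zero at the start; "moment": the same for the moment, N m; "finger_gap": finger opening in mm; "gripper_force": force on a finger pad.
Only numpy, scipy, OpenCV 4.12 (cv2) and the standard library are available. Lean on these libraries where they do the work, as an engineer would, in place of code of your own. Each camera call takes 0.05 s, during which the arm holds its last target. There are 200 camera calls.

## Working session

There is one attempt and no reset: what is moved stays moved. The work goes in short steps, Python scripts to look and compute and a tool call to move; the robot and the scene stay as the last step left them, time stands still between calls to the robot, and variables do not carry over. Pictures are saved under pics/ and viewed, at most 10 in all, crops included, and the job is handed in when it is done.

```bash
mkdir -p pics; cat > h.py <<'E'
import numpy as np,cv2
from station import robot
from scipy.spatial.transform import Rotation as R
def world(s,u,v,d):
    p=np.stack([(u-s['cx'])/s['fx']*d,-(v-s['cy'])/s['fy']*d,-d*np.ones_like(d)],-1)
    return p@s['T'][:3,:3].T+s['T'][:3,3]
def cloud(s):
    v,u=np.mgrid[:420,:560].astype(float)
    return world(s,u,v,s['depth'].astype(float))
def Rt(st):
    q=st['tcp_rot'];return R.from_quat([q[1],q[2],q[3],q[0]])
E
python3 - <<'E'
from h import *
for n in ('top','side'):
    s=robot.snapshot(n);np.savez('pics/%s0.npz'%n,**s)
    cv2.imwrite('pics/%s0.png'%n,s['pixels'][:,:,::-1]);print(n,s['T'].round(2).tolist(),s['fx'],s['cx'],s['cy'])
st=robot.get_state();print(st)
E
```

```text
top [[-0.01, 0.98, -0.18, 226.92], [-1.0, -0.01, 0.01, -0.56], [0.0, 0.18, 0.98, 1778.24], [0.0, 0.0, 0.0, 1.0]] 529.7537439876264 283.0247689445225 221.697308600728
side [[-0.85, 0.38, -0.35, 156.99], [-0.52, -0.61, 0.6, 652.6], [0.02, 0.7, 0.72, 893.17], [0.0, 0.0, 0.0, 1.0]] 390.7679458924812 280.5130383094037 210.00023353044529
{'time_s': 0.1, 'joint_pos': array([ 1.21849838,  0.61577675, -0.01260852,  1.42474468,  0.00807905,
        1.10339874, -0.04038672]), 'qvel': array([ 0.0012164 , -0.00228473,  0.00163217, -0.00455049, -0.00032115,
        0.00027718,  0.00040612]), 'joint_efforts': array([ 2.30579586e-03, -4.70380318e+01,  2.60764947e-01, -1.71571308e+01,
        1.01365559e-02,  5.89423114e-03,  1.64391690e-06]), 'eef_pos': array([ 207.84714864, -615.18833933,  247.28165588]), 'tcp_rot': array([-1.12274723e-03,  9.86755543e-01,  1.62210363e-01, -1.91516700e-04]), 'contact_force': array([-0.10404217,  0.26013276, -0.19478704]), 'moment': array([ 0.02067384, -0.0221219 , -0.01888287]), 'gripper_force': 0.0, 'finger_gap': 85.28330514158154}
```

View pics/top0.png

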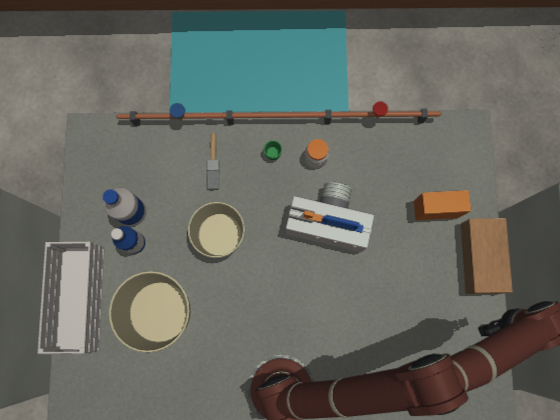

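View pics/side0.png

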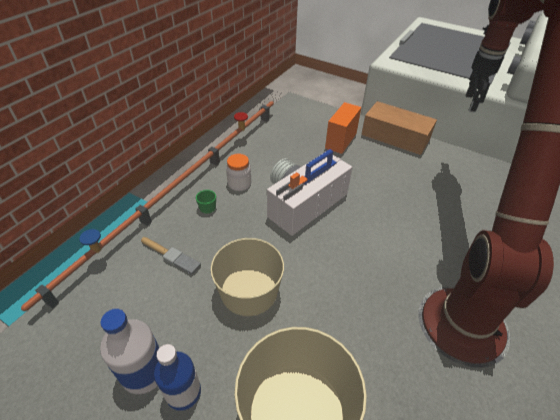

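```bash
cat > m.py <<'E'
from h import *
for n in ('top','side'):
    s=dict(np.load('pics/%s0.npz'%n));P=cloud(s);hsv=cv2.cvtColor(s['pixels'],cv2.COLOR_RGB2HSV)
    H,S,V=hsv[...,0],hsv[...,1],hsv[...,2];z=P[...,2]
    box=(P[...,0]>300)&(P[...,0]<750)&(P[...,1]>-400)&(P[...,1]<80)
    blue=box&(H>105)&(H<130)&(S>150)&(z>100)
    for nm,m in (('bluehi',blue&(z>160)),('bluecap',blue&(z<145)),('orange',box&(H<14)&(S>170)&(z>140)&(z<200)),('white',box&(S<60)&(V>120)&(z>112)&(z<128))):
        q=P[m]
        if nm in('bluehi',): q=q[q[:,2]>np.percentile(q[:,2],97)-14]
        if nm=='orange': print('top of fin',np.percentile(q[:,2],[50,97]), q[q[:,2]>165].mean(0).round(1),(q[:,2]>165).sum())
        r=cv2.minAreaRect(q[:,:2].astype(np.float32))
        print(n,nm,len(q),'mean',q.mean(0).round(1),'zmax',np.percentile(q[:,2],97).round(1),'rect',np.round(r[0],1),np.round(r[1],1),round(r[2],1))
    # bin rims
    for c,h in (((515,120),110),((330,260),None)):
        m=(np.hypot(P[...,0]-c[0],P[...,1]-c[1])<190)&(H>15)&(H<35)&(S>30)&(z>30)
        q=P[m];zt=np.percentile(q[:,2],98);k=q[q[:,2]>zt-8]
        print(n,'bin',len(k),'ztop',zt.round(1),cv2.minEnclosingCircle(k[:,:2].astype(np.float32)))
s=dict(np.load('pics/top0.npz'));c=s['pixels'][170:280,170:390,::-1]
cv2.imwrite('pics/crop.png',cv2.resize(c,None,fx=3.6,fy=3.6,interpolation=cv2.INTER_CUBIC))
E
python3 m.py
```

```text
top bluehi 123 mean [ 516.7 -191.5  180.6] zmax 188.0 rect [ 517.1 -191.5] [106.9  12.3] 76.1
top bluecap 163 mean [ 512.8 -197.8  129.1] zmax 137.9 rect [ 515.2 -196.7] [126.9  20. ] 75.3
top of fin [156.74042952 174.40258079] [539.5 -90.5 170.3] 7
top orange 21 mean [538.7 -89.6 157.4] zmax 174.4 rect [538.  -90.2] [ 8.4 27.2] 1.1
top white 1997 mean [ 524.8 -164.4  120.4] zmax 126.7 rect [ 564.  -170.4] [265.5 187.2] 75.9
top bin 189 ztop 115.8 ((507.9812927246094, 203.18359375), 90.06143951416016)
top bin 162 ztop 155.0 ((259.8947448730469, 385.1876220703125), 118.31184387207031)
side bluehi 45 mean [ 520.6 -188.2  179.8] zmax 182.5 rect [ 521.1 -188.6] [90.4  9.1] 75.3
side bluecap 25 mean [ 516.8 -218.6  127.4] zmax 130.0 rect [ 518.5 -213.3] [90.3 13.7] 66.0
top of fin [170.90732727 173.59906214] [546.7 -86.3 171.3] 27
side orange 29 mean [546.  -87.1 169.7] zmax 173.6 rect [547.1 -87.1] [27.4 12.4] 70.4
side white 1307 mean [ 518.7 -139.9  119.6] zmax 122.4 rect [ 529.1 -157.6] [267.4 110.8] 76.0
side bin 506 ztop 111.1 ((509.5767822265625, 205.3102569580078), 90.47049713134766)
side bin 733 ztop 149.3 ((261.42401123046875, 385.54339599609375), 119.13594818115234)
```

View pics/crop.png

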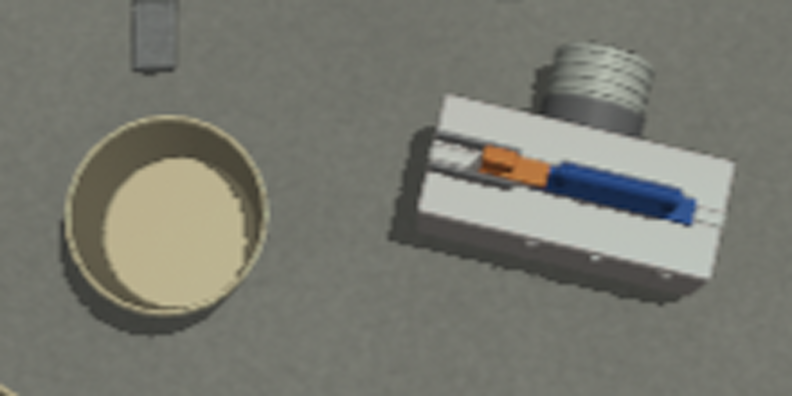

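Two bins: the one at pixel (216,231) has a 90 mm rim radius and is 110 mm tall, so it is the one to use. The one at (150,312) has a 119 mm radius, so it is too big. The crop shows the small cream bin at left. At right is the trap, with the orange latch at about (510,165) and the blue handle at about (620,190) in crop pixels, latch towards +y. The trap's yaw is about -0.244. The pendant can't tilt the tool, so I'll tip the filter by turning its bar in a light grip against the slot edge.

Emit:
{"name": "pendant", "arguments": {
  "motion": [
    [[0,0,0,-0.1667,60],[0,0,0,-0.1667,60],[0,0,0,-0.1667,60],[0,0,0,-0.1667,60],[0,0,0,-0.1667,60],[0,0,0,-0.1667,60],[0,0,0,0,60]]
  ]
}}

```text
time_s: 0.98
eef_pos: [207.6, -615.5, 247.6]
tcp_rot: [-0.001, 0.789, 0.615, 0.0]
contact_force: [-0.8, 0.0, -0.1]
finger_gap: 59.9
gripper_force: 0.0
```

```bash
cat > go.py <<'E'
from h import *
import sys
st=robot.get_state();r=Rt(st);t=np.array([float(a) for a in sys.argv[1:4]])
print('t',st['time_s'],'pos',st['eef_pos'].round(1),'xaxis deg',np.degrees(np.arctan2(*r.as_matrix()[[1,0],0])).round(2),'gap',round(st['finger_gap'],1),'zax',r.as_matrix()[:,2].round(3))
print('to',t,'tool delta',r.inv().apply(t-st['eef_pos']).round(1))
E
python3 go.py 545 -88 240
```

```text
t 0.975 pos [ 207.6 -615.5  247.6] xaxis deg 75.85 gap 59.9 zax [-0.     0.001 -1.   ]
to [545. -88. 240.] tool delta [594.  198.2   8.3]
```

Emit:
{"name": "pendant", "arguments": {
  "motion": [
    [[40,13,0,0,60],[55,18,0,0,60],[55,18,0,0,60],[55,18,0,0,60],[55,18,0,0,60],[55,18,0,0,60],[55,18,0,0,60],[55,18,0,0,60]]
  ]
}}

```text
time_s: 1.98
eef_pos: [446.6, -235.6, 248.4]
tcp_rot: [0.0, 0.789, 0.614, 0.0]
contact_force: [1.0, 0.7, 0.5]
finger_gap: 60.3
gripper_force: 0.0
```

Emit:
{"name": "pendant", "arguments": {
  "motion": [
    [[55,18,0,0,60],[50,18,0,0,60],[40,14,0,0,60],[24,9,0,0,60],[0,0,0,0,60],[0,0,0,0,60]]
  ]
}}

```text
time_s: 2.72
eef_pos: [543.3, -89.0, 248.0]
tcp_rot: [0.0, 0.789, 0.614, -0.001]
contact_force: [-0.2, -1.6, -0.2]
finger_gap: 60.1
gripper_force: 0.0
```

```bash
python3 go.py 545 -88 240
python3 - <<'E'
from h import *
s=robot.snapshot('wrist');np.savez('pics/wrist1.npz',**s);cv2.imwrite('pics/wrist1.png',s['pixels'][:,:,::-1])
P=cloud(s);hsv=cv2.cvtColor(s['pixels'],cv2.COLOR_RGB2HSV);H,S,V=hsv[...,0],hsv[...,1],hsv[...,2];z=P[...,2]
for nm,m in (('fin',(H<14)&(S>170)&(z>166)&(z<178)),('bar',(H>105)&(H<130)&(S>150)&(z>174)&(z<186))):
    q=P[m&(P[...,1]<0)].astype(np.float32)
    if len(q): print(nm,len(q),q.mean(0),cv2.minAreaRect(q[:,:2].copy()))
E
```

```text
t 2.725 pos [543.3 -89.  248. ] xaxis deg 75.81 gap 60.1 zax [-0.001 -0.001 -1.   ]
to [545. -88. 240.] tool delta [1.4 1.4 8. ]
fin 282 [546.4456  -85.12256 170.2763 ] ((545.7280883789062, -89.84073638916016), (27.17780876159668, 14.017112731933594), 76.65052795410156)
bar 1371 [ 526.16223 -167.61841  178.9309 ] ((525.521728515625, -171.43785095214844), (67.3014907836914, 15.234715461730957), 75.46793365478516)
```

View pics/wrist1.png

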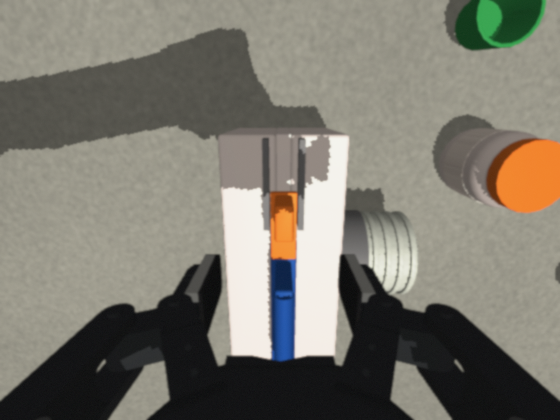

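The wrist view shows the orange fin at (284,225) and the handle at (284,320), both midway between the jaws. I'll go down, grip the fin lightly and slide it 34 mm.

Emit:
{"name": "pendant", "arguments": {
  "motion": [
    [[1,2,25,0,60],[0,0,30,0,60],[0,0,30,0,60],[0,0,0,0,10],[0,0,0,0,10],[0,0,0,0,10],[0,0,0,0,10],[0,0,0,0,10]]
  ],
  "force": 25
}}

```text
time_s: 3.78
eef_pos: [546.8, -87.4, 164.9]
tcp_rot: [0.001, 0.788, 0.615, 0.0]
contact_force: [-1.8, -0.4, 7.6]
finger_gap: 13.4
gripper_force: 29.4
```

Emit:
{"name": "pendant", "arguments": {
  "motion": [
    [[0,0,0,0,10],[5,0,0,0,10],[7,0,0,0,10],[7,0,0,0,10],[7,0,0,0,10],[7,0,0,0,10],[0,0,0,0,10],[0,0,0,0,10]]
  ]
}}

```text
time_s: 4.78
eef_pos: [555.1, -54.1, 164.9]
tcp_rot: [0.001, 0.788, 0.616, 0.001]
contact_force: [-2.0, 0.4, 5.9]
finger_gap: 13.2
gripper_force: 29.3
```

Emit:
{"name": "pendant", "arguments": {
  "motion": [
    [[0,0,0,0,60],[0,0,0,0,60],[0,0,0,0,60],[0,0,0,0,60],[0,0,-40,0,60],[0,0,-45,0,60],[0,0,0,0,60],[0,0,0,0,60]]
  ]
}}

```text
time_s: 5.78
eef_pos: [553.7, -55.1, 247.8]
tcp_rot: [-0.0, 0.788, 0.615, -0.001]
contact_force: [0.8, -1.4, -0.9]
finger_gap: 59.9
gripper_force: 0.0
```

```bash
cat > w.py <<'E'
from h import *
s=robot.snapshot('wrist')
P=cloud(s);hsv=cv2.cvtColor(s['pixels'],cv2.COLOR_RGB2HSV);H,S,V=hsv[...,0],hsv[...,1],hsv[...,2];z=P[...,2]
for nm,m in (('fin',(H<14)&(S>170)&(z>166)&(z<178)),('bar',(H>105)&(H<130)&(S>150)&(z>174)&(z<186))):
    q=P[m&(P[...,1]<0)].astype(np.float32)
    if len(q): print(nm,len(q),q.mean(0),cv2.minAreaRect(q[:,:2].copy()))
E
python3 w.py; python3 go.py 520 -190 245
```

```text
fin 261 [554.1508   -52.144714 170.41626 ] ((554.1895751953125, -56.676246643066406), (27.834884643554688, 13.222028732299805), 75.8639144897461)
bar 615 [ 530.21014 -151.40659  178.32382] ((529.539794921875, -153.50051879882812), (30.08830451965332, 15.60547924041748), 76.45211029052734)
t 5.825 pos [553.4 -55.2 247.2] xaxis deg 75.97 gap 59.8 zax [-0.003 -0.    -1.   ]
to [ 520. -190.  245.] tool delta [-138.9    0.3    2.2]
```

Emit:
{"name": "pendant", "arguments": {
  "motion": [
    [[-35,0,0,0,50],[-45,0,0,0,50],[-40,0,0,0,50],[-19,0,0,0,50],[0,0,0,0,50],[0,0,0,0,50]]
  ]
}}

```text
time_s: 6.58
eef_pos: [521.2, -187.3, 248.1]
tcp_rot: [-0.001, 0.787, 0.617, 0.001]
contact_force: [0.1, 0.0, 0.6]
finger_gap: 49.6
gripper_force: 0.0
```

```bash
python3 w.py; python3 go.py 520 -190 171
```

```text
fin 306 [552.077   -63.92654 170.42688] ((553.1571044921875, -61.75748062133789), (19.19967269897461, 13.691183090209961), 75.31266784667969)
bar 3046 [ 521.65186 -185.71571  179.10347] ((520.2491455078125, -191.47207641601562), (106.769775390625, 15.785839080810547), 75.74994659423828)
t 6.625 pos [ 521.3 -187.2  248.3] xaxis deg 76.2 gap 50.0 zax [ 0.     0.002 -1.   ]
to [ 520. -190.  171.] tool delta [-3.2 -0.6 77.3]
```

Emit:
{"name": "pendant", "arguments": {
  "motion": [
    [[-4,0,20,0,50],[0,0,30,0,50],[0,0,27,0,50],[0,0,0,0,50],[0,0,0,0,5],[0,0,0,0,5],[0,0,0,0,5],[0,0,0,0,5]]
  ],
  "force": 60
}}

```text
time_s: 7.62
eef_pos: [520.6, -193.4, 172.9]
tcp_rot: [0.001, 0.788, 0.616, 0.001]
contact_force: [-2.7, 1.3, 5.6]
finger_gap: 14.4
gripper_force: 58.6
```

Emit:
{"name": "pendant", "arguments": {
  "motion": [
    [[0,0,0,0,5],[0,0,0,0,5]]
  ]
}}

```text
time_s: 7.88
eef_pos: [520.6, -193.4, 172.9]
tcp_rot: [0.001, 0.788, 0.616, 0.001]
contact_force: [-1.1, 0.9, 6.2]
finger_gap: 14.4
gripper_force: 58.6
```

```bash
python3 go.py 520 -191 260
```

```text
t 7.875 pos [ 520.6 -193.4  172.9] xaxis deg 75.99 gap 14.4 zax [ 0.003 -0.    -1.   ]
to [ 520. -191.  260.] tool delta [  2.2  -0.9 -87.1]
```

Emit:
{"name": "pendant", "arguments": {
  "motion": [
    [[0,0,-15,0,5],[0,0,-20,0,5],[0,0,-20,0,5],[0,0,-20,0,5],[0,0,-14,0,5],[0,0,0,0,5],[0,0,0,0,5]]
  ]
}}

```text
time_s: 8.75
eef_pos: [519.4, -193.8, 259.8]
tcp_rot: [-0.0, 0.788, 0.615, -0.0]
contact_force: [-0.6, -0.5, -0.6]
finger_gap: 14.2
gripper_force: 58.8
```

```bash
python3 go.py 520.6 -193.4 261.9
python3 - <<'E'
from h import *
s=robot.snapshot('side');cv2.imwrite('pics/s2.png',cv2.resize(s['pixels'][80:250,230:400,::-1],None,fx=3.5,fy=3.5))
E
```

```text
t 8.75 pos [ 519.4 -193.8  259.8] xaxis deg 75.97 gap 14.2 zax [-0.001  0.    -1.   ]
to [ 520.6 -193.4  261.9] tool delta [ 0.7  1.1 -2.1]
```

View pics/s2.png

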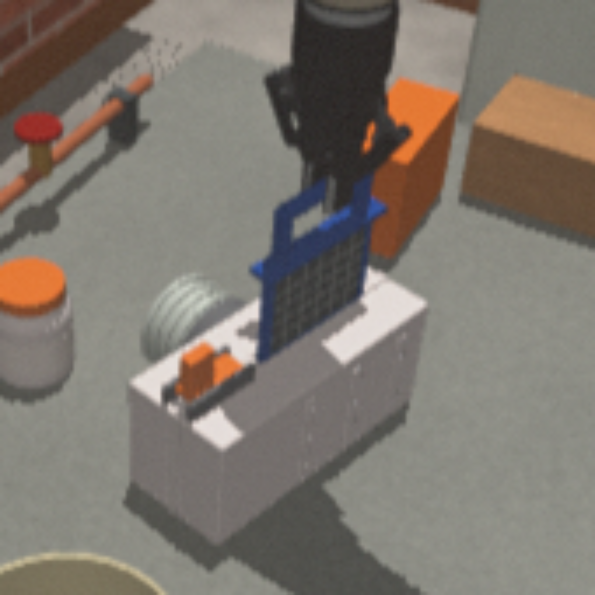

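The filter stands upright just above the trap with only its low end in the slot (crop about (310,335)), and the latch is back at (200,365). Next I swing it about the slot's near edge with a light grip.

Emit:
{"name": "pendant", "arguments": {
  "motion": [
    [[0,1,-2,0,5],[0,0,0,0,5],[0,-18.5,1,0,5],[0,-18.5,3,0,5],[0,-17.5,5.5,0,5],[0,-17,7.5,0,5],[0,0,0,0,5]]
  ],
  "force": 20
}}

```text
time_s: 9.68
eef_pos: [452.9, -176.9, 246.6]
tcp_rot: [0.002, 0.788, 0.616, 0.002]
contact_force: [2.7, -1.2, 2.5]
finger_gap: 13.8
gripper_force: 54.3
```

```bash
python3 - <<'E'
from h import *
st=robot.get_state();d=st['eef_pos']-np.array([520.6,-193.4,172.9]);print('trap frame bar',R.from_euler('z',-76,degrees=True).apply(d).round(1),'[y,-x]  barz',173+d[2].round(1))
s=robot.snapshot('side');cv2.imwrite('pics/s3.png',cv2.resize(s['pixels'][80:250,230:400,::-1],None,fx=3.5,fy=3.5))
E
```

```text
trap frame bar [-0.4 69.7 73.7] [y,-x]  barz 246.7
```

View pics/s3.png

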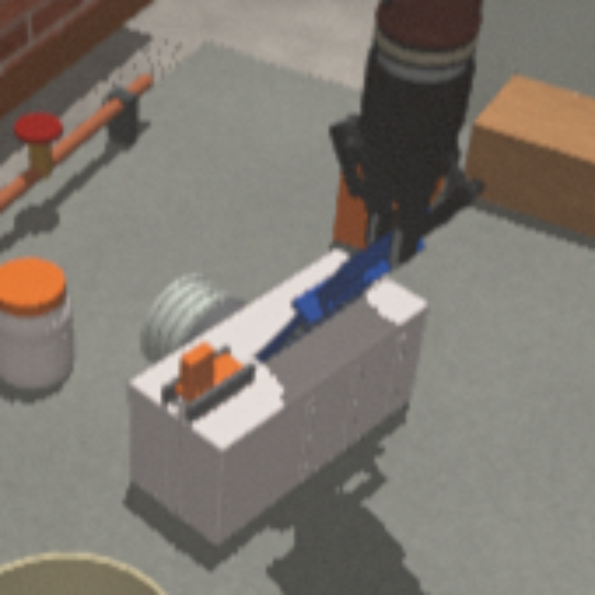

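The filter is pivoting in the grip about the slot's near edge, tipped about 30° (crop about (320,310)), mesh side underneath. I'll carry on along the arc.

Emit:
{"name": "pendant", "arguments": {
  "motion": [
    [[0,-19,10,0,5],[0,-15,12,0,5],[0,-13,14,0,5],[0,-11,15,0,5],[0,-8.5,16.5,0,5],[0,-4,10,0,5],[0,0,0,0,5]]
  ],
  "force": 20
}}

```text
time_s: 10.6
eef_pos: [383.7, -159.7, 167.7]
tcp_rot: [0.0, 0.788, 0.616, 0.0]
contact_force: [2.1, -0.7, 0.5]
finger_gap: 14.1
gripper_force: 50.9
```

Emit:
{"name": "pendant", "arguments": {
  "motion": [
    [[0,0,0,0,5],[0,0,0,0,5],[0,0,0,0,5],[0,0,0,0,5]]
  ],
  "force": 115
}}

```text
time_s: 11.1
eef_pos: [383.4, -159.6, 168.1]
tcp_rot: [0.001, 0.788, 0.616, 0.001]
contact_force: [2.5, -0.7, 1.4]
finger_gap: 12.2
gripper_force: 112.5
```

```bash
python3 - <<'E'
from h import *
st=robot.get_state();d=st['eef_pos']-np.array([520.6,-193.4,172.9]);print('trap frame bar',R.from_euler('z',-76,degrees=True).apply(d).round(1),'[y,-x]  barz',173+d[2].round(1))
s=robot.snapshot('side');cv2.imwrite('pics/s4.png',cv2.resize(s['pixels'][80:250,230:400,::-1],None,fx=3.5,fy=3.5))
E
```

```text
trap frame bar [ -0.4 141.2  -4.8] [y,-x]  barz 168.2
```

View pics/s4.png

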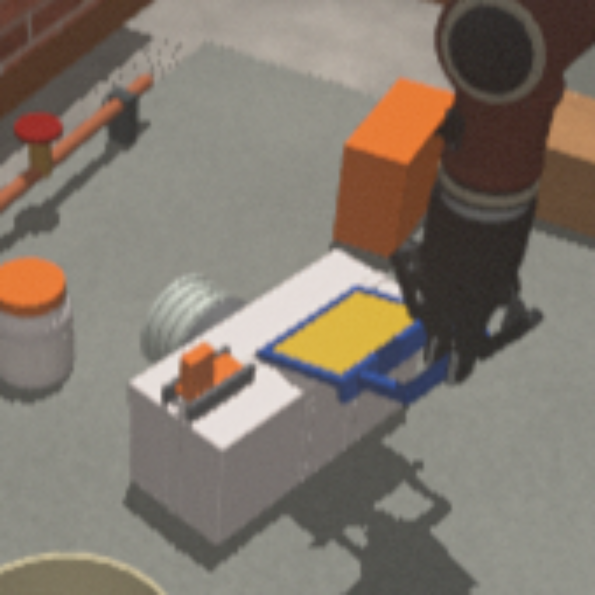

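The filter lies tipped about 70° with the yellow side up (crop about (345,335)), held at 112 N. Next I lift it and carry it to the bin.

Emit:
{"name": "pendant", "arguments": {
  "motion": [
    [[0,0,-15,0,5],[0,0,-20,0,5],[0,0,-25,0,5],[0,10,-20,0,5],[0,20,-10,0,5],[0,20,0,0,5],[0,15,0,0,5],[0,0,0,0,5]]
  ]
}}

```text
time_s: 12.15
eef_pos: [444.7, -175.0, 256.5]
tcp_rot: [-0.002, 0.788, 0.616, -0.001]
contact_force: [-0.0, 0.1, -2.6]
finger_gap: 12.1
gripper_force: 112.6
```

```bash
python3 go.py 417.4 227.4 250
```

```text
t 12.15 pos [ 444.7 -175.   256.5] xaxis deg 75.98 gap 12.1 zax [-0.005  0.002 -1.   ]
to [417.4 227.4 250. ] tool delta [ 383.7 -123.9    7.4]
```

Emit:
{"name": "pendant", "arguments": {
  "motion": [
    [[15,-3,0,0,5],[25,-6,0,0,5],[30,-8,0,0,5],[30,-8,0,0,5],[30,-8,0,0,5],[30,-8,0,0,5],[30,-8,0,0,5],[30,-10,0,0,5]]
  ]
}}

```text
time_s: 13.15
eef_pos: [440.2, 54.3, 257.8]
tcp_rot: [-0.0, 0.788, 0.616, -0.001]
contact_force: [0.4, 0.2, -0.7]
finger_gap: 12.0
gripper_force: 112.6
```

Emit:
{"name": "pendant", "arguments": {
  "motion": [
    [[30,-10,0,0,5],[30,-12,0,0,5],[30,-12,0,0,5],[30,-12,0,0,5],[25,-10,0,0,5],[12,-5,0,0,5],[6,-3,0,0,5],[0,0,0,0,5]]
  ]
}}

```text
time_s: 14.15
eef_pos: [419.1, 225.6, 257.8]
tcp_rot: [0.0, 0.788, 0.615, -0.0]
contact_force: [0.9, 0.3, -1.0]
finger_gap: 12.2
gripper_force: 112.6
```

```bash
python3 go.py 417.4 227.4 250
python3 - <<'E'
from h import *
for n in('side','top'):
    s=robot.snapshot(n);P=cloud(s);hsv=cv2.cvtColor(s['pixels'],cv2.COLOR_RGB2HSV);H,S,V=hsv[...,0],hsv[...,1],hsv[...,2]
    cv2.imwrite('pics/%s5.png'%n,s['pixels'][:,:,::-1])
    m=(H>20)&(H<32)&(S>150)&(P[...,2]>140)&(P[...,2]<330)&(P[...,1]>80)
    q=P[m]
    if len(q)>20:
        c=q.mean(0);nn=np.linalg.svd(q-c)[2][2];nn*=np.sign(nn[2]);print(n,len(q),c.round(1),'normal',nn.round(3),'angle',np.degrees(np.arccos(nn[2])).round(1),cv2.minAreaRect(q[:,:2].astype(np.float32)))
    z=P[...,2];m=(np.hypot(P[...,0]-509,P[...,1]-204)<115)&(H>15)&(H<35)&(S>30)&(S<150)&(z>100)&(z<120)
    print('bin',cv2.minEnclosingCircle(P[m][:,:2].astype(np.float32)))
E
```

```text
t 14.15 pos [419.1 225.6 257.8] xaxis deg 75.96 gap 12.2 zax [-0.    -0.001 -1.   ]
to [417.4 227.4 250. ] tool delta [ 1.3 -2.1  7.8]
side 760 [518.6 215.  224. ] normal [ 0.457 -0.088  0.885] angle 27.7 ((500.81024169921875, 210.16741943359375), (105.7139663696289, 105.26461791992188), 77.11209106445312)
bin ((508.8143615722656, 207.18211364746094), 89.99734497070312)
top 676 [514.7 196.2 223.3] normal [ 0.375 -0.109  0.921] angle 23.0 ((507.3948669433594, 205.13272094726562), (111.1153793334961, 80.8983154296875), 75.87714385986328)
bin ((509.86810302734375, 197.27780151367188), 89.20525360107422)
```

View pics/side5.png

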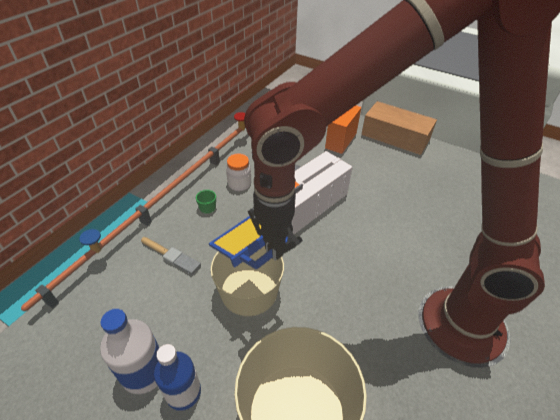

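The filter is held level-ish over the small bin, with the yellow screen at (238,238) above the bin mouth at (247,265). The screen's middle measures about (507,205) mm against the bin at (509,204), about 223 mm up, with the mesh 23–28° off straight down.

Emit:
{"name": "pendant", "arguments": {
  "motion": [
    [[0,0,0,0,5],[0,0,0,0,5],[0,0,0,0,5],[0,0,0,0,5]]
  ]
}}

```text
time_s: 14.75
eef_pos: [419.4, 226.1, 257.9]
tcp_rot: [-0.0, 0.788, 0.615, 0.0]
contact_force: [-0.2, -0.1, -1.2]
finger_gap: 12.1
gripper_force: 112.6
```

```bash
python3 -c "
from station import robot
print(robot.sign_off())"
```

```text
the job is handed in; nothing more can be done
None
```

Handed in at 14.75 s: the latch is slid back about 34 mm and the filter is held still over the small cream bin, screen within about 5 mm of its centre and mesh 23–28° off straight down by my own camera measurements; sign-off returned no verdict.

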